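# Change trays at the coppersmith's bench

## Robot

A 6-joint arm with a two-finger parallel gripper is mounted at the origin on the work surface. World frame = base frame: x ahead of the robot, y to its left, z up, the work surface at z = 0. Lengths are in m, angles in rad, forces in N, time in s.
With the tool pointing down it reaches from about 0.3 to 0.875 m from the base axis. Payload 6.4 kg.
Tool frame: the origin (TCP) lies at the very end of the fingers, on their centre line; the grasp point (between the pads) lies 19 mm behind it; z points along the fingers, y is the line along which they close (so a half turn about z gives the same grasp; the last joint's range is limited). The gripper opens to 85 mm and grips with 20 to 120 N. Pads are 22 mm wide; open, the fingers measure 114 mm over their backs; the gripper's body (76 mm by 85 mm) begins 54 mm behind the grasp point. The pads swing forward as they close: fully open they stand 13 mm farther back than shut.
Start: joints at [-1.472, 0.181, 1.607, -0, 1.354, -0.206], TCP at [0.173, -0.549, 0.231] pointing down, gripper open.
Joint ranges: [-2.99, 2.99], [-0.89, 2.07], [0.3, 2.58], [-1.14, 4.28], [0, 2.63], [-3.12, 3.12]. Speed limits (rad/s): [2.57, 2.57, 3.01, 3.14, 3.14, 3.14].

## Interface

Orientations are given as a unit quaternion [w, x, y, z].
In Python, from bench import get_obs, optics, workorder gives the robot as it stands.
- The arm moves only by the tool shift_gripper, called after "Request:" by a JSON object that holds its "name" and its "arguments", one argument or row to a line. Schema: {"type":"object","properties":{"motion":{"type":"array","items":{"type":"array","items":{"type":"array","items":{"type":"number"},"minItems":7,"maxItems":7},"minItems":1,"maxItems":10},"minItems":1,"maxItems":1},"only":{"type":"string"},"quiet":{"type":"boolean"},"lines":{"type":"string"}},"required":["motion"],"additionalProperties":false}. motion is a list that holds a single list of rows (three levels of brackets), with 1 to 10 rows, each of 7 numbers: dx, dy, dz in normalised numbers (1 is 1 m), then a rotation vector rx, ry, rz in fractions of the full range, 1 being 360 degrees, then the opening from 0.0 (shut) to 1.0 (fully open); each row is the pose to reach, as a shift and turn from the pose commanded when the call began, along the tool's axes at that moment; what a row does not reach only later rows make up. A row lasts 1/8 s, in which the tool goes at most 0.0625 m and 0.188 rad, less where a joint would pass 70% of its speed; a pose out of reach is approached as far as the arm can. The fingers move at their own pace and stop on an object; the grip force is fixed at half the most. Time passes only in rows, so rows that do not move let the fingers close. The tool returns the time, the measured TCP pose, the force, the opening and the grip force at its end. only (a regular expression) keeps the lines of the reply that match it, lines (a string "A,B") keeps lines A to B, and quiet returns only ok. A shift or turn number past 1, either way, is cut back to 1. Input that does not fit is refused with a message, and nothing moves.
- get_obs(): the state, without advancing time (a new reading comes with each control period).
- optics.camera(name): name is "side" or "top" or "wrist"; returns (picture, depth): 384x512x3 uint8, blue, green, red; 384x512 float32, m along the optical axis (not along the pixel's ray), 0 where there is no reading.
- optics.camera_params(name): a dict with "fovy" (degrees; the focal length in pixels is half the picture's height over the tangent of half this angle, whatever the lens; pixels are square), "cx", "cy" (the principal point, pixels), "view" (4x4, takes a point from world to camera coordinates). Camera axes: x right, y up, looking along -z (the intrinsics and any distortion apply to the point x, -y, -z); pixel columns grow to the right and rows downward; lengths in m; the calibration is good to about 2 mm. A picture is of the moment at which its call begins: read the wrist's pose just before it. camera_params takes no time and is no camera call; for the wrist camera it gives the pose at the moment of the call.
- workorder.hand_in(): hands the job in; it is judged then, once.
The state is a dict: "time_s": time; "q": joint angles; "dq": joint speeds; "joint_efforts": joint torques, N m; "eef_pos": TCP position; "eef_rot": TCP orientation; "wrist_force": force on the tool from outside, world axes, zero at the start; "torque": the same for the moment, N m; "opening": opening from 0.0 (shut) to 1.0 (fully open); "grasp_force": force on a finger pad.
Only numpy, scipy, OpenCV 4.12 (cv2) and the standard library are available. Lean on these libraries where they do the work, as an engineer would, in place of code of your own. Each camera call takes 0.05 s, during which the arm holds its last target. There are 200 camera calls.

## Task

Put the punches away and bring the copper bowl forward: first push the blue-fronted punch tray fully home with the fingertips, then hook a fingertip behind the raised green front board of the tray with the bowl and draw that tray all the way out to its stop. Do not grip the front boards, do not touch, lift or tip the bowl (it rides out standing in its tray), and leave the block, cup, mallet and hammer where they are.

Things in the scene. Friction and masses are not known exactly. Their poses are not given: they have to be found in the camera images.
- punch_tray (a joint): how far the tray of steel punches (blue front) is drawn out of its rack, m: 0 fully home, 0.13 out against its stop; it starts part-way out (0.05 to 0.10). Sliding friction about 2.5 N; it stays where it is left
- bowl_tray (a joint): how far the tray with the copper bowl (green front) is drawn out of its rack, m: 0 fully home, 0.13 out against its stop; it starts within 0.01 of home. Sliding friction about 2.5 N; it stays where it is left
- punch_facing: outer, blue-painted layer of the punch tray's upright front board: 150 mm wide (y), 52 tall (z), 8 thick (x); moves with the tray. Origin: centre of its underside, 4 mm above the bench. +x points into the rack; the tray opens level along -x. Its outer face, the one to push on, lies at x = -4 mm and z from 0 to 52 mm in this frame.
- punch_lip: inner, blue-painted layer of the punch tray's upright front board: 150 mm wide (y), 52 tall (z), 8 thick (x); moves with the tray. Origin: centre of its underside, 4 mm above the bench. +x points into the rack; the tray opens level along -x. Directly behind the outer layer (16 mm board in all). The nearest punch lies 90 mm behind it.
- bowl_facing: outer, green-painted layer of the bowl tray's upright front board: 150 mm wide (y), 52 tall (z), 8 thick (x); moves with the tray. Origin: centre of its underside, 4 mm above the bench. +x points into the rack; the tray opens level along -x. Its outer face lies at x = -4 mm.
- bowl_lip: inner, green-painted layer of the bowl tray's upright front board: 150 mm wide (y), 52 tall (z), 8 thick (x); moves with the tray. Origin: centre of its underside, 4 mm above the bench. +x points into the rack; the tray opens level along -x. Directly behind the outer layer (16 mm in all). Back face, to hook: x = +4 mm, 36 mm tall over the tray floor; then 70 mm free to the bowl.
- bowl_floor (a point): point on top of the floor of the bowl tray, 20 mm above the bench, 103 mm behind bowl_lip's origin along its +x; axes as bowl_lip; moves with the tray. Inside, the tray is 178 mm long, 112 mm wide, with 16 mm tall side and rear walls; the fixed rack's side cheeks beside it reach 46 mm above the bench
- copper_bowl: loose copper bowl, 76 mm wide at the rim, 40 mm tall, about 0.16 kg, standing upright in the rear half of the green-fronted tray. Origin: centre of its underside, z up
- dapping_block: loose steel doming block, 50 x 50 x 46 mm, about 0.8 kg, standing on the bench between the ways of the two trays. Origin: centre of its underside
- cup: loose blue ceramic cup, 66 mm wide, 75 mm tall, standing on the bench between the two racks. Origin: centre of its underside
- mallet: loose wooden mallet lying on the bench at the left, about 270 mm long (handle along its x, the head at +x, 85 mm across and 56 mm thick). Origin: on the bench under the handle, 140 mm from its free end
- hammer: loose steel hammer lying on the bench at the right, about 260 mm long (handle along its x, the head at +x, 85 mm across and 34 mm thick). Origin: on the bench under the handle, 140 mm from its free end
Mind the look-alikes: they are no part of the job. Of the things that look like the copper_bowl, the smallest one is meant.

How it is judged:
By the outcome, as a careful person would: the job done as asked, in the order asked, and still so for the second after the job is handed in, with the robot touching nothing.
It also fails if it takes over 48 s, if anything falls off the work surface, if the arm or the gripper's body presses on something with over 40 N, if the wrist force passes 120 N, or if a joint passes its speed limit or range.

## Working session

There is one attempt and no reset: what is moved stays moved. The work goes in short steps, Python scripts to look and compute and a tool call to move; the robot and the scene stay as the last step left them, time stands still between calls to the robot, and variables do not carry over. Pictures are saved under pics/ and viewed, at most 10 in all, crops included, and the job is handed in when it is done.

```bash
mkdir -p pics
```

Create h.py:
```python
import numpy as np, cv2
from bench import get_obs, optics, workorder
def cam(n):
    p=optics.camera_params(n); im,d=optics.camera(n); return im,d,p
def pts(d,p,view=None):
    # world points per pixel from depth (no distortion assumed)
    h,w=d.shape; f=h/2/np.tan(np.radians(p["fovy"])/2)
    u,v=np.meshgrid(np.arange(w),np.arange(h))
    X=np.stack([(u-p["cx"])/f*d,-(v-p["cy"])/f*d,-d,np.ones_like(d)],-1)
    return (X@np.linalg.inv(np.array(p["view"])).T)[...,:3]
```

Run:
```python
from h import *
for n in ["top","side"]:
    im,d,p=cam(n); cv2.imwrite(f"pics/{n}0.png",im); np.savez(f"{n}0.npz",im=im,d=d,**{k:np.array(v) for k,v in p.items()})
    print(n,{k:(np.round(v,3).tolist()) for k,v in p.items() if not isinstance(v,str)}, (d>0).mean())
o=get_obs(); print(o)
```

```text
top {'fovy': 47.91, 'cx': 253.262, 'cy': 192.378, 'view': [[0.001, -1.0, 0.03, -0.026], [0.99, 0.005, 0.139, -0.559], [-0.139, 0.029, 0.99, -1.2], [0.0, 0.0, 0.0, 1.0]]} 0.9959360758463541
side {'fovy': 50.456, 'cx': 252.371, 'cy': 192.17, 'view': [[-0.98, -0.201, 0.007, 0.515], [0.141, -0.662, 0.736, -0.14], [-0.143, 0.722, 0.677, -1.327], [0.0, 0.0, 0.0, 1.0]]} 0.9959157307942709
{'time_s': 0.1, 'q': array([-1.47230326e+00,  1.81441260e-01,  1.60789216e+00,  1.50237581e-05,
        1.35381520e+00, -2.06303427e-01]), 'dq': array([ 0.00148923, -0.00111879, -0.00302474,  0.00011898,  0.00088264,
       -0.00071501]), 'joint_efforts': array([ 7.08100397e-04, -4.45876372e+01, -3.52239168e+01, -3.58503303e-04,
        4.14141672e-03,  9.07883134e-06]), 'eef_pos': array([ 0.17252711, -0.54799284,  0.23049624]), 'eef_rot': array([-7.76460091e-04,  9.88409793e-01,  1.51807366e-01,  4.92409573e-05]), 'wrist_force': array([ 0.42843989,  0.67817836, -0.20219652]), 'torque': array([-0.01258142,  0.01017801,  0.00028697]), 'grasp_force': 0.0, 'opening': 1.0039956020326561}
```

View pics/top0.png

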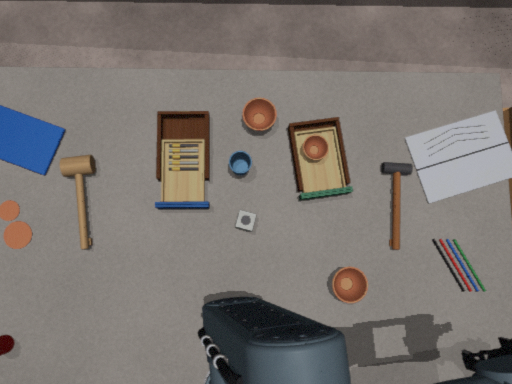

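View pics/side0.png

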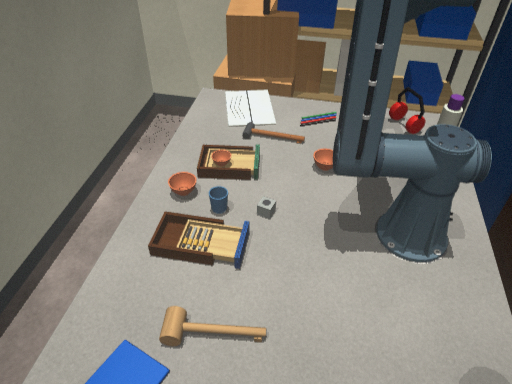

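The top view shows three copper bowls, at (259,115), (315,148) and (349,285). The one at (315,148) is the smallest and stands in the green-fronted tray (green board about (325,193)), so it is the one meant. The blue front is at (182,205), the block at (246,221) and the cup at (240,162). Next I'll measure the boards and make one confirming crop.

Run:
```python
from h import *
P={}
for n in ["top","side"]:
    z=np.load(n+"0.npz"); im,d=z["im"],z["d"]; p={k:z[k] for k in z.files if k not in("im","d")}
    print(n,list(p), p.get("distortion"))
    W=pts(d,p); hsv=cv2.cvtColor(im,cv2.COLOR_BGR2HSV)
    flat=(hsv[...,1]<40)&(abs(W[...,2])<.03); print("bench z pct",np.percentile(W[flat][:,2],[5,50,95]))
    boxes={"top":{"blue":(150,195,215,215),"green":(292,182,358,204),"bowl":(303,134,328,160),"block":(234,208,258,234),"cup":(226,148,253,176),"bigbowl":(240,96,280,134),"nearbowl":(330,264,370,306)},
     "side":{"blue":(230,215,255,270),"green":(250,140,265,182)}}[n]
    for k,(a,b,c,e) in boxes.items():
        h=hsv[b:e,a:c]; w=W[b:e,a:c].reshape(-1,3)
        if k in("blue","cup"): m=cv2.inRange(h,(95,90,30),(130,255,255))
        elif k=="green": m=cv2.inRange(h,(60,70,20),(95,255,255))
        elif "bowl" in k: m=cv2.inRange(h,(0,90,80),(14,255,255))
        else: m=np.where(h[...,1]<60,255,0).astype(np.uint8)
        w=w[m.ravel()>0]
        if k=="block": w=w[w[:,2]>.03]
        r=cv2.minAreaRect(w[:,:2].astype(np.float32)*1000)
        print(k,len(w),"med",np.median(w,0).round(3),"zmax",np.percentile(w[:,2],[50,95]).round(3),"rect mm",np.round(r[0],1),np.round(r[1],1),round(r[2],1))
        if k in("blue","green"):
            t=w[w[:,2]>.050]
            if len(t)>20:
                r=cv2.minAreaRect(t[:,:2].astype(np.float32)*1000); print("  topface",len(t),np.round(r[0],1),np.round(r[1],1),round(r[2],1))
                v=cv2.fitLine(t[:,:2].astype(np.float32),cv2.DIST_HUBER,0,1e-4,1e-4).ravel(); print("  line",v.round(4), "ang of board dir",np.degrees(np.arctan2(v[1],v[0])).round(2))
    if n=="top":
        cv2.imwrite("pics/crop.png",cv2.resize(im[80:320,140:380],None,fx=2.5,fy=2.5,interpolation=cv2.INTER_CUBIC))
```

```text
top ['fovy', 'cx', 'cy', 'view'] None
bench z pct [-0.00327837  0.00103946  0.00608993]
blue 341 med [0.52  0.179 0.056] zmax [0.056 0.061] rect mm [488.3 114.4] [277.2  81.4] 61.7
  topface 298 [488.3 114.4] [277.2  81.4] 61.7
  line [ 0.0134 -0.9999  0.5219  0.1561] ang of board dir -89.23
green 305 med [ 0.556 -0.228  0.056] zmax [0.056 0.061] rect mm [ 503.4 -132.7] [ 62.8 365.8] 29.2
  topface 270 [ 503.4 -132.7] [ 62.8 365.8] 29.2
  line [ 0.1593 -0.9872  0.5549 -0.2209] ang of board dir -80.83
bowl 504 med [ 0.694 -0.206  0.039] zmax [0.039 0.062] rect mm [ 550.2 -119.1] [ 75.9 415.2] 58.7
block 320 med [ 0.479 -0.002  0.047] zmax [0.047 0.051] rect mm [446.4   6.2] [ 49.8 118. ] 75.1
cup 398 med [0.651 0.014 0.028] zmax [0.028 0.076] rect mm [640.1  14.6] [61.6 59.8] 18.2
bigbowl 890 med [ 0.798 -0.042  0.027] zmax [0.027 0.055] rect mm [617.9   4.1] [100.6 451.4] 75.6
nearbowl 1013 med [ 0.299 -0.298  0.027] zmax [0.027 0.055] rect mm [ 315.7 -161.2] [360.2  99.9] 83.1
side ['fovy', 'cx', 'cy', 'view'] None
bench z pct [-0.00306576  0.00055094  0.0052607 ]
blue 224 med [0.523 0.191 0.056] zmax [0.056 0.06 ] rect mm [523.3 176.7] [ 15.8 151.3] 1.3
  topface 200 [523.3 176.7] [ 15.8 151.3] 1.3
  line [ 0.0201 -0.9998  0.5228  0.1808] ang of board dir -88.85
green 90 med [ 0.558 -0.23   0.057] zmax [0.057 0.061] rect mm [ 558.9 -235.4] [ 13.9 151.1] 8.6
  topface 89 [ 559.3 -238.3] [ 13.9 145.3] 8.6
  line [ 0.146  -0.9893  0.5584 -0.2321] ang of board dir -81.6
```

View pics/crop.png

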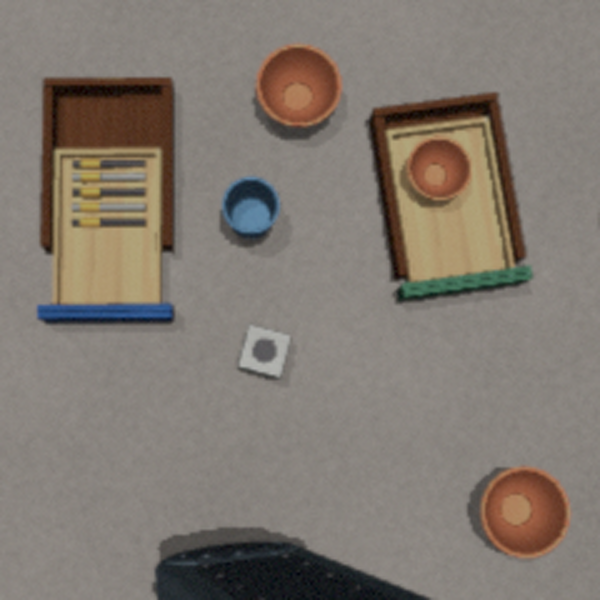

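The crop confirms it: the small bowl at crop (438,168) is alone in the green-fronted tray, and the two larger bowls stand on the bench. Punch tray first.

Create to.py:
```python
import sys
from h import *
from scipy.spatial.transform import Rotation as R
def to(x,y,z,yaw,base=None):
    o=get_obs(); r=R.from_quat(o["eef_rot"],scalar_first=True)
    t=R.from_euler("z",yaw,degrees=True)*R.from_euler("x",180,degrees=True)
    print("tool d",r.inv().apply(np.array([x,y,z])-o["eef_pos"]).round(4),"rv",(r.inv()*t).as_rotvec().round(4),"t",o["time_s"])
if __name__=="__main__": to(*map(float,sys.argv[1:]))
```

```bash
python3 to.py 0.42 -0.05 0.2 1; python3 to.py 0.47 0.176 0.032 1; python3 to.py 0.46 0.175 0.12 1
```

```text
tool d [ 0.3855 -0.4007  0.0312] rv [-1.600e-03 -1.000e-04  2.873e-01] t 0.1
tool d [ 0.501  -0.6011  0.1996] rv [-1.600e-03 -1.000e-04  2.873e-01] t 0.1
tool d [ 0.4912 -0.6032  0.1116] rv [-1.600e-03 -1.000e-04  2.873e-01] t 0.1
```

Units first: turns go in shares of 360 degrees. So 0.287 rad / 6.2832 = 0.0457.

Request:
{"name": "shift_gripper", "arguments": {
  "motion": [
    [[0.03, -0.035, 0, 0, 0, 0.0048, 0], [0.07, -0.075, 0, 0, 0, 0.0095, 0], [0.11, -0.115, 0, 0, 0, 0.0143, 0], [0.15, -0.157, 0.005, 0, 0, 0.0191, 0], [0.19, -0.198, 0.01, 0, 0, 0.0239, 0], [0.23, -0.24, 0.015, 0, 0, 0.0286, 0], [0.27, -0.28, 0.02, 0, 0, 0.0334, 0], [0.31, -0.32, 0.025, 0, 0, 0.0382, 0], [0.35, -0.36, 0.03, 0, 0, 0.043, 0], [0.3855, -0.4, 0.03, 0, 0, 0.0457, 0]]
  ]
}}

```text
time_s: 1.35
eef_pos: [0.4205, -0.0493, 0.2008]
eef_rot: [-0.0, 1.0, 0.009, -0.0]
wrist_force: [0.6, -0.9, 0.3]
opening: -0.002
grasp_force: 0.0
```

```bash
python3 to.py 0.46 0.175 0.12 1; python3 to.py 0.47 0.176 0.032 1
```

```text
tool d [ 0.0434 -0.2235  0.0809] rv [-0.0002  0.0005 -0.0001] t 1.35
tool d [ 0.0535 -0.2243  0.1689] rv [-0.0002  0.0005 -0.0001] t 1.35
```

Request:
{"name": "shift_gripper", "arguments": {
  "motion": [
    [[0.01, -0.04, 0, 0, 0, 0, 0], [0.02, -0.09, 0.01, 0, 0, 0, 0], [0.03, -0.14, 0.03, 0, 0, 0, 0], [0.04, -0.19, 0.06, 0, 0, 0, 0], [0.043, -0.22, 0.095, 0, 0, 0, 0], [0.045, -0.224, 0.13, 0, 0, 0, 0], [0.05, -0.224, 0.155, 0, 0, 0, 0], [0.053, -0.224, 0.169, 0, 0, 0, 0], [0.065, -0.224, 0.169, 0, 0, 0, 0], [0.075, -0.224, 0.169, 0, 0, 0, 0]]
  ]
}}

```text
time_s: 2.6
eef_pos: [0.4933, 0.174, 0.0335]
eef_rot: [-0.0, 1.0, 0.009, 0.001]
wrist_force: [-1.1, -0.3, 1.1]
opening: -0.0
grasp_force: 0.0
```

Run:
```python
from h import *
z=np.load("top0.npz"); im,d=z["im"],z["d"]; p={k:z[k] for k in z.files if k not in("im","d")}
W=pts(d,p)
# rack cheek fronts / brown wood
hsv=cv2.cvtColor(im,cv2.COLOR_BGR2HSV)
for (a,b,c,e) in [(152,150,162,186),(203,150,213,186),(290,150,304,196),(338,150,356,192)]:
    h=hsv[b:e,a:c]; w=W[b:e,a:c]; m=(cv2.inRange(h,(0,60,10),(20,255,110))>0)&(w[...,2]>.04)&(w[...,2]<.053)
    q=w[m]; print(len(q),q[:,0].min().round(3),q[q[:,0].argsort()[:3]].round(3).tolist())
```

```text
128 0.598 [[0.598, 0.247, 0.046], [0.598, 0.25, 0.046], [0.598, 0.244, 0.045]]
115 0.599 [[0.599, 0.108, 0.047], [0.599, 0.114, 0.045], [0.599, 0.111, 0.045]]
152 0.569 [[0.569, -0.164, 0.043], [0.569, -0.161, 0.043], [0.569, -0.156, 0.043]]
139 0.587 [[0.587, -0.294, 0.048], [0.587, -0.297, 0.047], [0.589, -0.299, 0.051]]
```

Request:
{"name": "shift_gripper", "arguments": {
  "motion": [
    [[0.006, 0, 0, 0, 0, 0, 0], [0.012, 0, 0, 0, 0, 0, 0], [0.02, 0, 0, 0, 0, 0, 0], [0.028, 0, 0, 0, 0, 0, 0], [0.036, 0, 0, 0, 0, 0, 0], [0.044, 0, 0, 0, 0, 0, 0], [0.052, 0, 0, 0, 0, 0, 0], [0.058, 0, 0, 0, 0, 0, 0], [0.063, 0, 0, 0, 0, 0, 0], [0.066, 0, 0, 0, 0, 0, 0]]
  ]
}}

```text
time_s: 3.85
eef_pos: [0.5575, 0.1752, 0.0322]
eef_rot: [0.0, 1.0, 0.009, -0.0]
wrist_force: [-2.1, -1.2, 2.2]
opening: -0.0
grasp_force: 1.3
```

Request:
{"name": "shift_gripper", "arguments": {
  "motion": [
    [[0.002, 0, 0, 0, 0, 0, 0], [0.004, 0, 0, 0, 0, 0, 0], [0.006, 0, 0, 0, 0, 0, 0]]
  ]
}}

```text
time_s: 4.22
eef_pos: [0.5632, 0.1753, 0.0322]
eef_rot: [0.0, 1.0, 0.009, -0.0]
wrist_force: [-2.2, -1.3, 1.2]
opening: 0.001
grasp_force: 1.3
```

Request:
{"name": "shift_gripper", "arguments": {
  "motion": [
    [[0.002, 0, 0, 0, 0, 0, 0], [0.004, 0, 0, 0, 0, 0, 0], [0.006, 0, 0, 0, 0, 0, 0]]
  ]
}}

```text
time_s: 4.6
eef_pos: [0.5686, 0.1754, 0.0322]
eef_rot: [0.0, 1.0, 0.009, -0.001]
wrist_force: [-8.8, -1.3, 7.5]
opening: 0.001
grasp_force: 4.6
```

Request:
{"name": "shift_gripper", "arguments": {
  "motion": [
    [[0.001, 0, 0, 0, 0, 0, 0], [0.002, 0, 0, 0, 0, 0, 0], [0.003, 0, 0, 0, 0, 0, 0]]
  ]
}}

```text
time_s: 4.97
eef_pos: [0.5685, 0.1754, 0.0321]
eef_rot: [0.0, 1.0, 0.009, -0.004]
wrist_force: [-20.1, -4.1, 16.5]
opening: 0.002
grasp_force: 9.8
```

Scaled: -0.12 rad / 6.2832 = -0.0191.

Request:
{"name": "shift_gripper", "arguments": {
  "motion": [
    [[-0.01, 0, 0, 0, 0, 0, 0], [-0.03, 0, 0, 0, 0, 0, 0], [-0.05, 0, -0.02, 0, 0, 0, 0], [-0.065, 0, -0.06, 0, 0, 0, 0], [-0.07, 0.01, -0.11, 0, 0, 0, 0], [-0.07, 0.03, -0.15, 0, 0, 0, 0], [-0.05, 0.07, -0.17, 0, 0, -0.0048, 0], [-0.04, 0.12, -0.17, 0, 0, -0.0095, 0], [-0.02, 0.17, -0.17, 0, 0, -0.0143, 0], [0, 0.22, -0.17, 0, 0, -0.0191, 0]]
  ]
}}

```text
time_s: 6.22
eef_pos: [0.5775, -0.046, 0.203]
eef_rot: [0.0, 0.998, 0.069, 0.002]
wrist_force: [1.2, 1.1, 0.2]
opening: -0.001
grasp_force: 0.0
```

Run:
```python
from h import *
from to import to
for n,(a,b,c,e) in {"top":(292,182,358,204),"side":(250,140,265,182)}.items():
    z=np.load(n+"0.npz"); im,d=z["im"],z["d"]; p={k:z[k] for k in z.files if k not in("im","d")}
    W=pts(d,p); h=cv2.cvtColor(im,cv2.COLOR_BGR2HSV)[b:e,a:c]; w=W[b:e,a:c][cv2.inRange(h,(60,70,20),(95,255,255))>0]
    t=w[(w[:,2]>.048)&(w[:,2]<.064)&(w[:,0]>.52)&(w[:,0]<.6)&(w[:,1]<-.13)]
    r=cv2.minAreaRect(t[:,:2].astype(np.float32)*1000); print(n,len(t),np.round(r[0],1),np.round(r[1],1),round(r[2],1))
c=np.array([.557,-.231]); yaw=8.8; nv=np.array([np.cos(np.radians(yaw)),np.sin(np.radians(yaw))])
g=c+.030*nv; print(g); to(*g,.13,yaw); to(*g,.034,yaw)
```

```text
top 272 [ 557.8 -230.9] [ 15.3 147. ] 7.9
side 89 [ 559.3 -238.3] [ 13.9 145.3] 8.6
[ 0.58664685 -0.22641042]
tool d [-0.0161  0.1799  0.0731] rv [ 0.0007 -0.0031 -0.0146] t 6.225
tool d [-0.0164  0.1799  0.1691] rv [ 0.0007 -0.0031 -0.0146] t 6.225
```

Scaled: -0.012 rad / 6.2832 = -0.0019.

Request:
{"name": "shift_gripper", "arguments": {
  "motion": [
    [[-0.003, 0.04, 0, 0, 0, -0.0006, 0], [-0.006, 0.09, 0, 0, 0, -0.0013, 0], [-0.01, 0.135, 0, 0, 0, -0.0019, 0], [-0.014, 0.165, 0.01, 0, 0, -0.0019, 0], [-0.014, 0.182, 0.04, 0, 0, -0.0019, 0], [-0.014, 0.182, 0.075, 0, 0, -0.0019, 0], [-0.014, 0.182, 0.085, 0, 0, -0.0019, 0], [-0.014, 0.182, 0.085, 0, 0, -0.0019, 0]]
  ]
}}

```text
time_s: 7.22
eef_pos: [0.5875, -0.2263, 0.1172]
eef_rot: [-0.0, 0.997, 0.075, -0.0]
wrist_force: [1.3, -0.4, 1.0]
opening: -0.0
grasp_force: 0.0
```

Run:
```python
from h import *
o=get_obs(); im,d,p=cam("wrist"); cv2.imwrite("pics/w1.png",im); im,d,p=cam("side"); cv2.imwrite("pics/s1.png",cv2.resize(im[110:290,120:330],None,fx=3,fy=3))
```

```text
(no output)
```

View pics/s1.png

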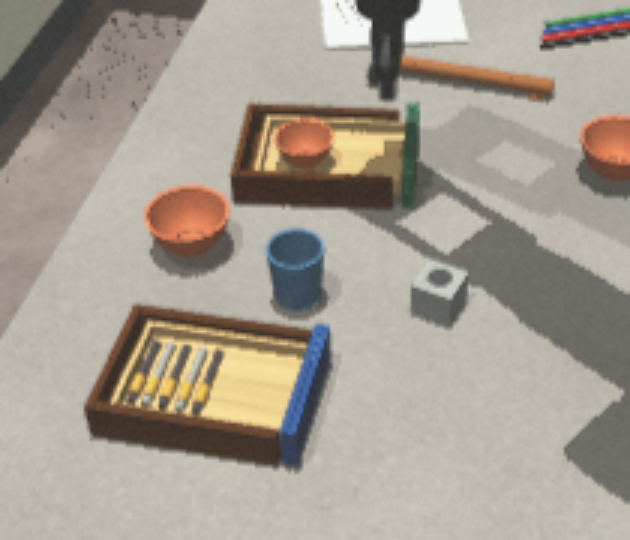

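View pics/w1.png

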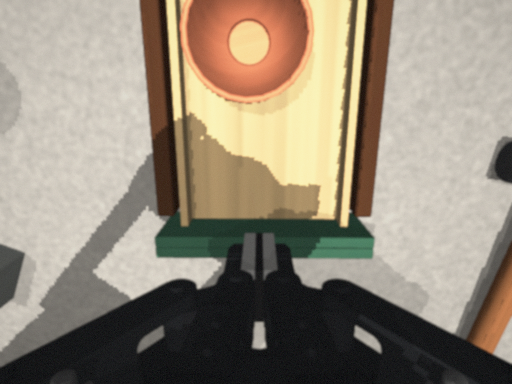

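Side view: the blue front sits against its rack (crop (305,395)), and the fingers hang over the bowl tray just behind the green board (crop (388,90) against (411,155)). Wrist view: fingertips (258,235), board top edge rows 218–238, bowl well clear (bottom rim row 100). I'll check the gap numerically.

Run:
```python
from h import *
o=get_obs(); im,d,p=cam("wrist"); W=pts(d,p)
yaw=np.radians(8.6); n=np.array([np.cos(yaw),np.sin(yaw)]); l=np.array([-n[1],n[0]])
q=W[...,:2]-o["eef_pos"][:2]; u=q@n; v=q@l; z=W[...,2]
hsv=cv2.cvtColor(im,cv2.COLOR_BGR2HSV)
g=(cv2.inRange(hsv,(60,70,20),(95,255,255))>0)&(z>.05)&(z<.064)
print("board u",np.percentile(u[g],[2,50,98]).round(4),"v",np.percentile(v[g],[1,99]).round(4),"z",np.median(z[g]).round(4))
b=(cv2.inRange(hsv,(0,90,80),(14,255,255))>0)&(z>.05)&(z<.08)&(u>0)&(u<.2); print("bowl u min",u[b].min().round(4))
r=cv2.minAreaRect(W[g][:,:2].astype(np.float32)*1000);print(r)
```

```bash
python3 to.py 0.5875 -0.2263 0.032 8.4
```

```text
board u [-0.0365 -0.0273 -0.0215] v [-0.0754  0.0695] z 0.0555
bowl u min 0.066
((559.998046875, -234.16481018066406), (16.172183990478516, 147.46441650390625), 8.245408058166504)
tool d [-0.0011 -0.001   0.0872] rv [ 0.0021 -0.0025  0.0038] t 7.375
```

Scaled: 0.004 rad / 6.2832 = 0.0006.

Request:
{"name": "shift_gripper", "arguments": {
  "motion": [
    [[0, 0, 0.03, 0, 0, 0, 0], [0, 0, 0.06, 0, 0, 0, 0], [0, 0, 0.08, 0, 0, 0, 0], [0, 0, 0.086, 0, 0, 0, 0], [0, 0, 0.086, 0, 0, 0, 0], [-0.004, 0, 0.086, 0, 0, 0.0006, 0], [-0.008, 0, 0.086, 0, 0, 0.0006, 0], [-0.011, 0, 0.086, 0, 0, 0.0006, 0], [-0.015, 0, 0.086, 0, 0, 0.0006, 0], [-0.019, 0, 0.086, 0, 0, 0.0006, 0]]
  ]
}}

```text
time_s: 8.62
eef_pos: [0.5689, -0.2298, 0.0319]
eef_rot: [0.0, 0.997, 0.073, 0.001]
wrist_force: [2.8, 0.5, 1.7]
opening: 0.001
grasp_force: 1.3
```

Request:
{"name": "shift_gripper", "arguments": {
  "motion": [
    [[-0.005, 0, 0, 0, 0, 0, 0], [-0.011, 0, 0, 0, 0, 0, 0], [-0.018, 0, 0, 0, 0, 0, 0], [-0.026, 0, 0, 0, 0, 0, 0], [-0.034, 0, 0, 0, 0, 0, 0], [-0.042, 0, 0, 0, 0, 0, 0], [-0.05, 0, 0, 0, 0, 0, 0], [-0.058, 0, 0, 0, 0, 0, 0], [-0.066, 0, 0, 0, 0, 0, 0], [-0.074, 0, 0, 0, 0, 0, 0]]
  ]
}}

```text
time_s: 9.88
eef_pos: [0.4948, -0.2404, 0.0313]
eef_rot: [0.0, 0.997, 0.073, 0.0]
wrist_force: [3.4, -2.0, 1.2]
opening: -0.002
grasp_force: 1.4
```

Request:
{"name": "shift_gripper", "arguments": {
  "motion": [
    [[-0.007, 0, 0, 0, 0, 0, 0], [-0.013, 0, 0, 0, 0, 0, 0], [-0.018, 0, 0, 0, 0, 0, 0], [-0.022, 0, 0, 0, 0, 0, 0], [-0.025, 0, 0, 0, 0, 0, 0], [-0.028, 0, 0, 0, 0, 0, 0], [-0.03, 0, 0, 0, 0, 0, 0], [-0.032, 0, 0, 0, 0, 0, 0]]
  ]
}}

```text
time_s: 10.88
eef_pos: [0.4635, -0.2448, 0.0312]
eef_rot: [-0.0, 0.997, 0.073, -0.0]
wrist_force: [2.1, -1.1, -0.2]
opening: -0.002
grasp_force: 1.3
```

Request:
{"name": "shift_gripper", "arguments": {
  "motion": [
    [[-0.002, 0, 0, 0, 0, 0, 0], [-0.004, 0, 0, 0, 0, 0, 0], [-0.006, 0, 0, 0, 0, 0, 0], [-0.008, 0, 0, 0, 0, 0, 0]]
  ]
}}

```text
time_s: 11.38
eef_pos: [0.4561, -0.2459, 0.0313]
eef_rot: [-0.0, 0.997, 0.073, 0.001]
wrist_force: [9.0, 1.9, -7.1]
opening: -0.001
grasp_force: 5.2
```

Request:
{"name": "shift_gripper", "arguments": {
  "motion": [
    [[-0.0015, 0, 0, 0, 0, 0, 0], [-0.003, 0, 0, 0, 0, 0, 0], [-0.0045, 0, 0, 0, 0, 0, 0]]
  ]
}}

```text
time_s: 11.75
eef_pos: [0.456, -0.2461, 0.0315]
eef_rot: [0.001, 0.997, 0.072, 0.005]
wrist_force: [30.8, 6.5, -17.8]
opening: 0.001
grasp_force: 15.5
```

At the stop. I'll back off the lip, lift clear, and check.

Request:
{"name": "shift_gripper", "arguments": {
  "motion": [
    [[0.006, 0, 0, 0, 0, 0, 0], [0.013, 0, 0, 0, 0, 0, 0], [0.016, 0, 0, 0, 0, 0, 0], [0.016, 0, -0.01, 0, 0, 0, 0], [0.016, 0, -0.04, 0, 0, 0, 0], [0.016, 0, -0.09, 0, 0, 0, 0], [0.016, 0, -0.14, 0, 0, 0, 0], [-0.02, 0.01, -0.18, 0, 0, 0, 0], [-0.07, 0.02, -0.19, 0, 0, 0, 0], [-0.11, 0.03, -0.19, 0, 0, 0, 0]]
  ]
}}

```text
time_s: 13.0
eef_pos: [0.3456, -0.2932, 0.2234]
eef_rot: [0.002, 0.997, 0.073, 0.001]
wrist_force: [0.0, -0.9, -0.8]
opening: -0.0
grasp_force: 0.0
```

Request:
{"name": "shift_gripper", "arguments": {
  "motion": [
    [[-0.01, 0, 0, 0, 0, 0, 0], [-0.01, 0, 0, 0, 0, 0, 0], [-0.01, 0, 0, 0, 0, 0, 0]]
  ]
}}

```text
time_s: 13.38
eef_pos: [0.3376, -0.2935, 0.2213]
eef_rot: [-0.0, 0.997, 0.073, 0.0]
wrist_force: [0.0, 0.3, -0.0]
opening: 0.001
grasp_force: 0.0
```

Run:
```python
from h import *
im,d,p=cam("side"); cv2.imwrite("pics/s2.png",cv2.resize(im[90:350,120:380],(600,600)))
W=pts(d,p); hs=cv2.cvtColor(im,cv2.COLOR_BGR2HSV)
for k,lo,hi in(("blue",(95,90,30),(130,255,255)),("green",(60,70,20),(95,255,255))):
    m=(cv2.inRange(hs,lo,hi)>0)&(abs(W[...,2]-.055)<.006)&(W[...,0]>.38)&(W[...,0]<.62)&(abs(W[...,1])<.33)&(abs(W[...,1])>.09)
    r=cv2.minAreaRect(W[m][:,:2].astype(np.float32)*1000); print(k,np.round(r[0],1),np.round(r[1],1),round(r[2],1))
```

```text
blue [586.8 176.9] [ 15.5 150.6] 1.2
green [ 437.7 -252.3] [ 14.  149.6] 10.1
```

View pics/s2.png

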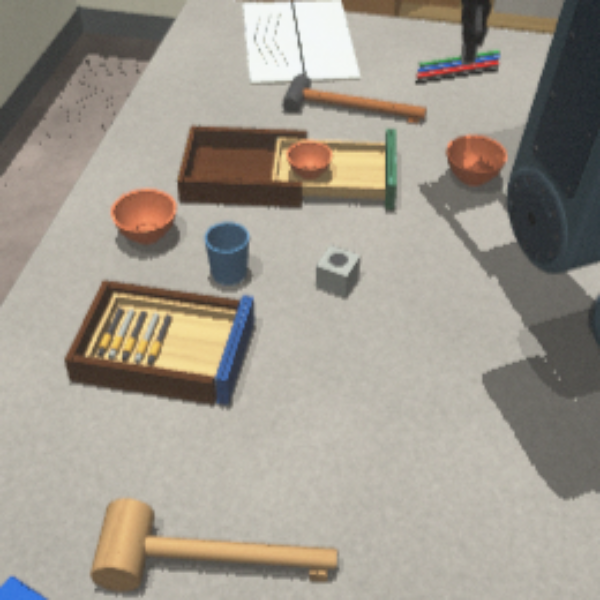

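The blue tray is home (crop (235,350)). The green tray is fully out (front at crop (392,168)) with its bowl upright at (310,158), everything else is where it was, and the robot is clear.

```bash
python3 -c "
from bench import workorder; print(workorder.hand_in())"
```

```text
the job is handed in; nothing more can be done
None
```

The blue-fronted punch tray was pushed home first, then the green-fronted bowl tray was drawn out to its stop with the copper bowl upright in it; the block, cup, mallet and hammer were not touched, and the job is handed in at about 13 s.

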